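Seat the capillary box and snap the toggle clamp shut

ROBOT

A 7-joint arm with a two-finger parallel gripper is mounted at the origin on a cart in front of the work surface, level with it; the furniture and walls round the work are solid. World frame = base frame: x ahead of the robot, y to its left, z up, the work surface at z = 0. Lengths are in m, angles in rad, forces in N, time in s.
With the tool pointing down it reaches from about 0.4 to 0.85 m from the base axis. Payload 10.4 kg.
Tool frame: the origin (TCP) lies at the very end of the fingers, on their centre line; the grasp point (between the pads) lies 19 mm behind it (manip.grip_point_offset is the distance from the TCP to the grasp point, in m); z points along the fingers, y is the line along which they close (so a half turn about z gives the same grasp; the last joint's range is limited). The gripper opens to 85 mm and grips with 20 to 120 N. Pads are 22 mm wide; open, the fingers measure 114 mm over their backs; the gripper's body (76 mm by 85 mm) begins 54 mm behind the grasp point. The pads swing forward as they close: fully open they stand 13 mm farther back than shut.
Start: joints at [-1.287, 0.332, -0.065, 1.46, 0.022, 1.35, -0.088], TCP at [0.189, 0.596, 0.231] pointing down, gripper open.
Joint ranges: [-2.6, 2.6], [-0.5, 2.12], [-1.47, 1.34], [0.16, 2.42], [-1.27, 4.41], [0.06, 2.06], [-2.6, 2.6]. Speed limits (rad/s): [2.22, 2.22, 2.79, 2.79, 3.14, 3.14, 3.14].

INTERFACE

Orientations are given as a unit quaternion [x, y, z, w].
In Python, from workcell import manip gives the robot as it stands. The module is installed in compiled form; this text tells all that it offers.
- The arm moves only by the shell command python3 -m inch 'ROWS' [OPENING] [FORCE]. ROWS is JSON, a list of rows, each a list of 2 entries, a list of its own where there are three numbers: the shift along the tool's x, y, z each as a share of 0.08 m, from -1 to 1, then the turn, a rotation vector about the tool's x, y, z each as a share of 45 degrees, from -1 to 1. A call has exactly 10 rows; each row is the pose to reach, as a shift and turn from the pose commanded when the call began, along the tool's axes at that moment; what a row does not reach only later rows make up. A row lasts 1/10 s, in which the tool goes at most 50 mm and 8.59 degrees, less where a joint would pass 70% of its speed; a pose out of reach is approached as far as the arm can. A call with a number of a shift or a turn outside -1 to 1 is refused whole. A call with a gripper value outside its range is refused whole. OPENING is the opening, from 0 (shut) to 1 (fully open), set as the call begins (- or left out, the last holds). The fingers move at their own pace and stop on an object; FORCE is the grip in N (left out, the last holds). Time passes only in rows, so rows that repeat a pose let the fingers close, or fill a call up. It gives the time, the measured TCP pose, the force, the opening and the grip force at its end, in the units of the state.
- manip.get_obs(): the state, without advancing time (a new reading comes with each control period).
- manip.camera(name): name is "scene" or "top" or "wrist"; returns the picture (384x512x3 uint8, red, green, blue); there is no depth.
- manip.camera_params(name): a dict with "fov_y" (degrees; the focal length in pixels is half the picture's height over the tangent of half this angle, whatever the lens; pixels are square), "cx", "cy" (the principal point, pixels), "k1" (the pictures are not rectified: a ray, as slopes to the right and down, at radius r is drawn at 1 + k1 r^2 times it, then the intrinsics apply), "camera_from_world" (4x4, takes a point from world to camera coordinates); the wrist camera has in their place "T_tool_cam" (4x4, takes a point from camera to tool coordinates, whose origin is the TCP and whose axes are the flange's). Camera axes: x right, y up, looking along -z (the intrinsics and any distortion apply to the point x, -y, -z); pixel columns grow to the right and rows downward; lengths in m; the calibration is good to about 2 mm. A picture is of the moment at which its call begins: read the wrist's pose just before it. camera_params takes no time and is no camera call.
- manip.hand_in(): hands the job in; it is judged then, once.
The state is a dict: "clock": time; "joint_pos": joint angles; "joint_velocities": joint speeds; "tau": joint torques, N m; "position": TCP position; "ee_rot": TCP orientation; "ft_force": force on the tool from outside, world axes, zero at the start; "torque": the same for the moment, N m; "grip_width": opening from 0.0 (shut) to 1.0 (fully open); "grasp_force": force on a finger pad.
Only numpy, scipy, OpenCV 4.12 (cv2) and the standard library are available. Lean on these libraries where they do the work, as an engineer would, in place of code of your own. Each camera call takes 0.05 s, during which the arm holds its last target. There are 200 camera calls.

TASK

Without picking anything up, push the flat white box of glass capillaries along its guides until it sits fully home against the end stop of the bench fixture. Then push the lever of the toggle clamp over and down, past its dead point, until it snaps into lock and the rubber foot holds the box down. Leave the bottle, the lens case and the dish where they stand, and finish clear of everything.

Things in the scene. Friction and masses are not known exactly. Their poses are not given: they have to be found in the camera images.
- fixture: Bench fixture, fixed: L-shaped aluminium base plate, 8 mm thick, on the table. Origin: at table height under the centre of the home place of the box. x runs along the guides to the end stop, y from the box to the clamp, z up. Plate: x -116 to 62, y -46 to 46 mm, and under the clamp x -20 to 62, y to 126 mm. Two guide rails 55 mm apart inside, 9 mm above the plate, x -30 to 48 mm. Clamp's steel cheeks: x 11 to 37, y 43 to 98 mm, up to z 67 mm.
- stop_face (a point): Middle of the end stop's face that the box must touch: at x 41 mm, y 0 of the fixture. The stop is 67 mm wide and rises 13 mm above the plate.
- box_centre (a point): Centre of the flat white capillary box: loose, 82 mm long (along the guides), 52 wide, 16 high, 0.07 to 0.14 kg. It starts flat on the plate (underside 8 mm above the table), its front end between the guides, 30 to 60 mm short of home. When home this centre is over the fixture's origin and the rear end still projects 11 mm from the guides, so shut fingers can push it there all the way.
- box: The same flat white capillary box; this origin is the centre of its underside. Its long side is its own y axis.
- lever (a joint): Angle (rad) the clamp's lever has been pushed over; starts at -0.2 to 0.15, nearly upright, and stays where left; grows towards the fixture's +y and down. The lever rises (1.35 - value) rad above horizontal: at the locked stop, 1.15, it still points 0.2 rad up. From 0.6 the foot meets the box and springs the lever back, about 5 N at the grip; past the dead point (about 0.95) it snaps to 1.15.
- lever_pin (a point): The lever's pin, a horizontal axis along the fixture's x: fixed in the fixture at (24, 87, 52) mm. The lever swings about it in the plane x = 24 mm of the fixture.
- lever_grip (a point): Middle of the lever's black rubber grip, 80 mm from the pin along the lever. The grip runs 46 to 108 mm from the pin, is 18 mm wide (along the fixture's x) and 15 mm thick. With the lever open, push on the side that faces the box (fixture -y), between the lever and the raised clamp arm.
- hold_arm: Clamp arm with sprung, rubber-footed spindle; origin on its pin, at fixture (24, 54, 56) mm. A link moves it with the lever: raised 0.8 rad while the lever stands open (its end then about 0.1 m high, towards the box), level and pressing about 20 N on the box when locked. Pushing on the arm itself cannot lock the clamp.
- oil_bottle: Bystander, loose: brown bottle with white cap, 42 mm in diameter, 88 mm high, beyond the fixture. Origin at the centre of its underside.
- lens_case: Bystander, loose: black round lens case, 40 mm in diameter, 58 mm high, beyond the fixture. Origin at the centre of its underside.
- dish: Bystander, loose: clear dish 54 mm in diameter, 12 mm high, near the table's front edge on the left. Origin at the centre of its underside.
Mind the look-alikes: they are no part of the job. Of the things like the box, leave any that is purple; of the rest the larger one is meant.

How it is judged:
On the way, in this order (a step that is already met when the one before it is completed fails the run):
1. the box is fully home against the end stop, the clamp still open (x of box_centre in the frame of fixture between -0.003 and 0.004 m and y of box_centre in the frame of fixture between -0.006 and 0.006 m and z of box_centre in the frame of fixture between 0.013 and 0.019 m and value of joint lever below 0.6 rad), for 0.2 s.
2. the lever has snapped past its dead point into lock with the box under the foot (value of joint lever above 1.1 rad and contact force between hold_arm and box above 8 N), for 0.2 s.
At the end, for the whole second after the job is handed in: The box lies flat in the guides within 3 mm of the end stop (and within 6 mm of their centre line), the lever is locked (more than 1.10 rad, past the dead point at about 0.95), and the clamp's foot presses on the box with more than 8 N; all is at rest (all of step 2 and x of box_centre in the frame of fixture between -0.003 and 0.004 m and y of box_centre in the frame of fixture between -0.006 and 0.006 m and z of box_centre in the frame of fixture between 0.013 and 0.019 m and velocity of joint lever below 0.05 rad/s and linear speed of box below 0.02 m/s); the robot touches nothing.
It fails at once if the box is lifted off the plate by more than 12 mm (height (world z) of box_centre above 0.028 m).
It fails at once if the box is tipped up (angle between box's own z axis and vertical above 0.3 rad).
It fails at once if the bottle is moved by more than 20 mm (distance of oil_bottle from where it was at the start of the episode above 0.02 m).
It fails at once if the lens case is moved by more than 20 mm (distance of lens_case from where it was at the start of the episode above 0.02 m).
It fails at once if the dish is moved by more than 20 mm (distance of dish from where it was at the start of the episode above 0.02 m).
It also fails if it takes over 51 s, if anything falls off the work surface, if the arm or the gripper's body presses on something with over 40 N, if the wrist force passes 120 N, or if a joint passes its speed limit or range.

## Working session

There is one attempt and no reset: what is moved stays moved. The work goes in short steps, Python scripts to look and compute and a shell command to move; the robot and the scene stay as the last step left them, time stands still between calls to the robot, and variables do not carry over. Pictures are saved under pics/ and viewed, at most 10 in all, crops included, and the job is handed in when it is done.

```bash
mkdir -p pics; cat > h.py <<'E'
import numpy as np,cv2
from workcell import manip
from scipy.spatial.transform import Rotation as R
def ray(name,u,v):
    p=manip.camera_params(name); f=192/np.tan(np.radians(p["fov_y"])/2)
    a=np.array([(u-p["cx"])/f,(v-p["cy"])/f]); b=a.copy()
    for _ in range(30): b=a/(1+p["k1"]*(b@b))
    d=np.array([b[0],-b[1],-1.])
    if name=="wrist":
        o=manip.get_obs(); T=np.eye(4);T[:3,:3]=R.from_quat(o["ee_rot"]).as_matrix();T[:3,3]=o["position"]; M=T@np.array(p["T_tool_cam"])
    else: M=np.linalg.inv(np.array(p["camera_from_world"]))
    return M[:3,3],M[:3,:3]@d
def onz(name,u,v,z):
    o,d=ray(name,u,v); return o+d*(z-o[2])/d[2]
def cross(r1,r2):
    (o1,d1),(o2,d2)=r1,r2
    s=np.linalg.lstsq(np.c_[d1,-d2],o2-o1,rcond=None)[0]
    a,b=o1+d1*s[0],o2+d2*s[1]; return (a+b)/2,np.linalg.norm(a-b)
def proj(name,P):
    p=manip.camera_params(name); f=192/np.tan(np.radians(p["fov_y"])/2)
    q=np.array(p["camera_from_world"])@np.r_[P,1]; b=np.array([q[0],-q[1]])/-q[2]; b=b*(1+p["k1"]*(b@b))
    return b*f+[p["cx"],p["cy"]]
E
python3 - <<'E'
from h import *
for n in("scene","top"):
    im=manip.camera(n)[:,:,::-1]; cv2.imwrite(f"pics/{n}0.png",im)
o=manip.get_obs();print(o["clock"],o["position"],o["ee_rot"])
a,b=[cv2.imread(f"pics/{n}0.png") for n in("scene","top")]
for n in("scene","top"):
    p=manip.camera_params(n);print(n,p["fov_y"],p["k1"],np.linalg.inv(p["camera_from_world"])[:3,3])
E
```

```text
0.1 [0.18864138 0.59548859 0.23060808] [ 1.52792788e-01  9.88258043e-01 -6.31366369e-04 -7.88851358e-05]
scene 42.65564912226241 -0.1694922593767882 [ 0.13105665 -0.55831574  0.89443019]
top 44.54295506624223 0.0009474339240305161 [ 0.49208724 -0.02515634  1.15040936]
```

View pics/top0.png

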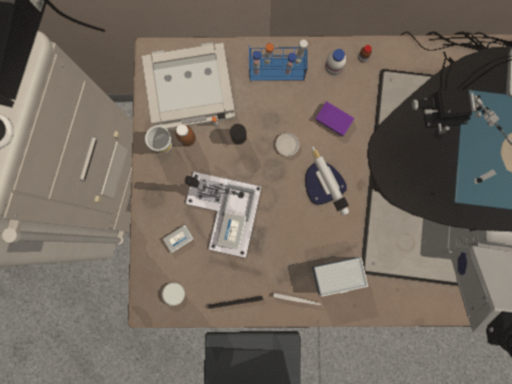

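View pics/scene0.png

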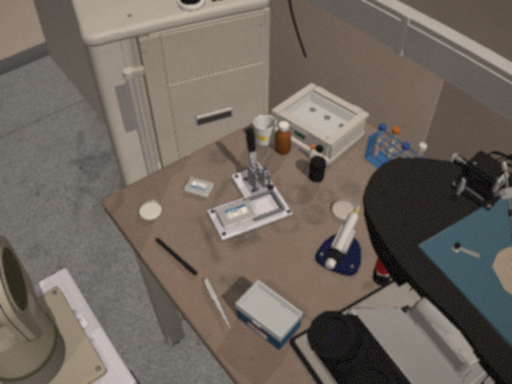

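The top view shows the fixture near (232,212), with the lever's grip near (192,182). There are four things like the box:
- white one on the fixture at (233,229)
- white one at (178,238)
- purple one at (335,118)
- large box at (341,277)

The one on the fixture fits, because it lies on the plate between the guides and is larger than the loose white one. I'll confirm that in an enlarged crop.

```bash
python3 - <<'E'
from h import *
a=cv2.imread("pics/top0.png")[165:265,155:275];b=cv2.imread("pics/scene0.png")[120:245,180:300]
cv2.imwrite("pics/c0.png",np.hstack([cv2.resize(a,(384,320),interpolation=2),cv2.resize(b,(400,417),interpolation=2)[:320]]) if 0 else cv2.resize(a,(720,600),interpolation=2))
cv2.imwrite("pics/c1.png",cv2.resize(b,(576,600),interpolation=2))
print(proj("top",[0,0,0]),proj("top",[.189,.596,.23]),proj("top",[.6,.0,0]),proj("top",[.6,.3,0]),proj("scene",[.189,.596,.23]))
p=manip.camera_params("wrist");print(p)
E
```

```text
[248.39044448 460.4890393 ] [-71.89127993 411.4168132 ] [246.9033149  202.28028254] [125.27968599 203.28245137] [-11.83721532  83.9118688 ]
{'fov_y': 60.9166542969902, 'cx': 255.99677983771167, 'cy': 191.75768771152298, 'k1': -0.04546339175986738, 'T_tool_cam': array([[ 7.93801297e-04,  9.61717324e-01,  2.74042257e-01,
         6.90089490e-02],
       [ 9.99999212e-01, -1.02998315e-03,  7.17962138e-04,
         5.13548774e-04],
       [ 9.72735533e-04,  2.74041471e-01, -9.61717384e-01,
        -1.41706041e-01],
       [ 0.00000000e+00,  0.00000000e+00,  0.00000000e+00,
         1.00000000e+00]])}
```

View pics/c0.png

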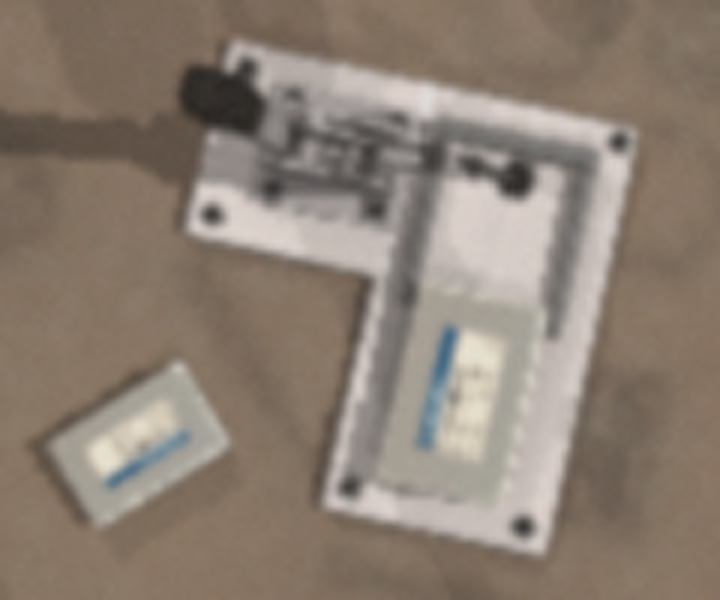

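View pics/c1.png

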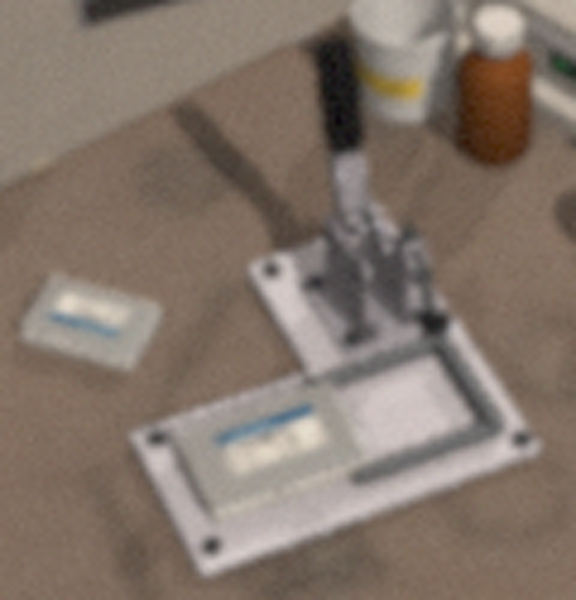

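The crops confirm it: the larger white box lies on the plate with its front end in the guides, crop corners about (415,285), (548,305), (500,503) and (380,487). The lever's grip end is at crop (222,95). Next I fit the fixture's pose from the plate corners.

```bash
cat >> h.py <<'E'
def fit(L,W):
    L,W=np.array(L,float),np.array(W)[:,:2]; a,b=L-L.mean(0),W-W.mean(0)
    th=np.arctan2((a[:,0]*b[:,1]-a[:,1]*b[:,0]).sum(),(a*b).sum()); c,s=np.cos(th),np.sin(th); M=np.array([[c,-s],[s,c]])
    t=W.mean(0)-M@L.mean(0); return th,t,W-(L@M.T+t)
E
python3 - <<'E'
from h import *
L=np.array([[62,-46],[-116,-46],[-116,46],[-20,46],[-20,126],[62,126]])/1000
T=[(635,128),(548,552),(325,507),(375,272),(187,232),(232,42)]
W=[onz("top",(x+.5)/6-.5+155,(y+.5)/6-.5+165,.008) for x,y in T]
th,t,r=fit(L,W);print("top",th,t);print((r*1000).round(1))
S=[(540,450),(207,577),(130,432),(247,268)];Ls=L[[0,1,2,4]]
W2=[onz("scene",(x+.5)/4.8-.5+180,(y+.5)/4.8-.5+120,.008) for x,y in S]
th2,t2,r2=fit(Ls,W2);print("scene",th2,t2);print((r2*1000).round(1))
c,s=np.cos(th),np.sin(th);M=np.array([[c,-s],[s,c]])
f=lambda P:((np.array(P)[:2]-t)@M*1000).round(1)
B=[onz("top",(x+.5)/6-.5+155,(y+.5)/6-.5+165,.024) for x,y in [(415,285),(548,305),(500,503),(380,487)]]
print("box",[f(b) for b in B])
g1=(222/6+155,95/6+165); g2=(340/4.8+180,95/4.8+120)
P,e=cross(ray("top",*g1),ray("scene",*g2));print("grip",f(P),P,e)
for n,z,px in(("bottle",.088,(184,131)),("lens",.058,(238,133))):
    P=onz("top",*px,z);print(n,P,f(P))
o=manip.get_obs();print(R.from_quat(o["ee_rot"]).as_matrix().round(3))
E
```

```text
top -0.21731807307482362 [0.58984612 0.02304621]
[[-1.1  1.6]
 [ 1.  -0.2]
 [-0.2 -0.2]
 [ 0.9  0.5]
 [ 0.6 -0.9]
 [-1.2 -0.9]]
scene -0.22414201461407388 [0.58821477 0.02282237]
[[-1.5  0. ]
 [ 0.9 -2.5]
 [ 1.1  2.3]
 [-0.5  0.2]]
box [array([-21.9,  28.2]), array([-18.7, -25.7]), array([-99.7, -23.5]), array([-103.4,   24.5])]
grip [ 24.5 102.8] [0.63593005 0.11813399 0.12840835] 0.0010795998576740159
bottle [0.7588771  0.14296059 0.088     ] [139.2 153.5]
lens [0.76038715 0.01898242 0.058     ] [167.4  32.8]
[[-0.953  0.302 -0.   ]
 [ 0.302  0.953 -0.001]
 [-0.    -0.001 -1.   ]]
```

```bash
cat >> h.py <<'E'
TH,FO=-0.220,np.array([.5893,.0230])
def fx(x,y,z):  # fixture mm -> world
    c,s=np.cos(TH),np.sin(TH); return np.r_[FO+np.array([c*x-s*y,s*x+c*y])/1000,z/1000]
def rel(x,y,z): # shares of 0.08 to bring TCP to fixture point; and turn to align tool x = -fx
    o=manip.get_obs();M=R.from_quat(o["ee_rot"]); c,s=np.cos(TH),np.sin(TH)
    G=R.from_matrix(np.array([[-c,-s,0],[-s,c,0],[0,0,-1]]).T.T)
    p=np.array(o["position"]);q=p[:2]-FO
    print("t",o["clock"],"fix mm",(np.array([c*q[0]+s*q[1],-s*q[0]+c*q[1],p[2]])*1000).round(1),"F",np.round(o["ft_force"],1),"shares",(M.inv().apply(fx(x,y,z)-p)/.08).round(3),"turn",((M.inv()*G).as_rotvec()/(np.pi/4)).round(3),"grip",o["grip_width"])
E
python3 -c "
from h import *
rel(-145,0,150)"
python3 -m inch '[[[-0.1,-0.1,0],[0,0,-0.01]],[[-0.2,-0.2,0],[0,0,-0.02]],[[-0.3,-0.3,0],[0,0,-0.03]],[[-0.4,-0.4,0],[0,0,-0.05]],[[-0.5,-0.5,0],[0,0,-0.06]],[[-0.6,-0.6,0],[0,0,-0.07]],[[-0.7,-0.7,0],[0,0,-0.08]],[[-0.8,-0.8,0],[0,0,-0.09]],[[-0.9,-0.9,0],[0,0,-0.1]],[[-1,-1,0],[0,0,-0.11]]]' 0 20
python3 -c "
from h import *
rel(-145,0,150)"
```

```text
t 0.1 fix mm [-515.9  471.3  230.6] F [1.6 0.3 0. ] shares [-5.13  -5.465  1.015] turn [-0.002 -0.    -0.111] grip 0.9981350286409056
clock: 1.1
position: [0.2413, 0.4946, 0.2313]
ee_rot: [0.11, 0.994, 0.0, 0.0]
ft_force: [-0.5, -0.4, 0.6]
grip_width: 0.004
grasp_force: 0.0
t 1.1 fix mm [-442.6  384.3  231.3] F [-0.5 -0.4  0.6] shares [-3.718 -4.805  1.016] turn [ 0. -0.  0.] grip 0.003988919665214037
```

```bash
for i in 1 2 3 4; do python3 -m inch '[[[-0.09,-0.1,0],[0,0,0]],[[-0.18,-0.2,0],[0,0,0]],[[-0.27,-0.3,0],[0,0,0]],[[-0.36,-0.4,0],[0,0,0]],[[-0.45,-0.5,0],[0,0,0]],[[-0.55,-0.6,0],[0,0,0]],[[-0.65,-0.7,0],[0,0,0]],[[-0.75,-0.8,0],[0,0,0]],[[-0.84,-0.9,0],[0,0,0]],[[-0.93,-1,0],[0,0,0]]]' >/dev/null; done
python3 -c "
from h import *
rel(-145,0,120)"
```

```text
t 5.1 fix mm [-145.1   64.2  231.3] F [ 0.6  1.3 -0.5] shares [-1.000e-03 -8.020e-01  1.391e+00] turn [ 0.     0.    -0.001] grip 0.00017315758547706498
```

```bash
python3 -m inch '[[[0,-0.1,0.06],[0,0,0]],[[0,-0.2,0.12],[0,0,0]],[[0,-0.3,0.18],[0,0,0]],[[0,-0.4,0.25],[0,0,0]],[[0,-0.5,0.32],[0,0,0]],[[0,-0.6,0.4],[0,0,0]],[[0,-0.7,0.47],[0,0,0]],[[0,-0.8,0.54],[0,0,0]],[[0,-0.8,0.6],[0,0,0]],[[0,-0.8,0.6],[0,0,0]]]' >/dev/null
python3 -c "
from h import *
rel(-130,0,18)
im=manip.camera('wrist')[:,:,::-1]; cv2.imwrite('pics/w1.png',im)"
```

```text
t 6.1 fix mm [-146.     0.8  182.7] F [-0.2  0.2  0.2] shares [-0.201 -0.009  2.058] turn [-0.    -0.001 -0.001] grip 0.0022766046280240123
```

View pics/w1.png

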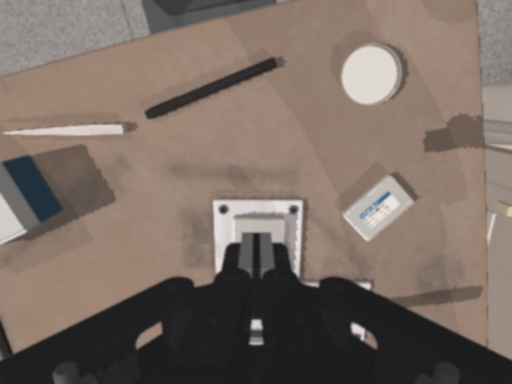

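The wrist view shows the plate's rear corners at (213,199) and (303,199), and the box's rear top edge at row 214 from column 233 to 285. The shut fingers are over the box.

```bash
python3 -c "
from h import *
c,s=np.cos(TH),np.sin(TH)
for u,v,z in((213,199,.008),(303,199,.008),(233,214,.024),(285,214,.024)):
    q=onz('wrist',u,v,z)[:2]-FO;print(u,v,(np.array([c*q[0]+s*q[1],-s*q[0]+c*q[1]])*1000).round(1))"
```

```text
213 199 [-116.9  -42.4]
303 199 [-117.    49.1]
233 214 [-106.6  -21.1]
285 214 [-106.6   29.7]
```

```bash
python3 -m inch '[[[0,0,0.1],[0,0,0]],[[0.05,0,0.2],[0,0,0]],[[0.05,0.02,0.3],[0,0,0]],[[0.05,0.02,0.4],[0,0,0]],[[0.05,0.02,0.5],[0,0,0]],[[0.05,0.02,0.6],[0,0,0]],[[0.05,0.02,0.7],[0,0,0]],[[0.05,0.02,0.8],[0,0,0]],[[0.05,0.02,0.9],[0,0,0]],[[0.05,0.02,1],[0,0,0]]]' >/dev/null
python3 -m inch '[[[0,0,0.15],[0,0,0]],[[0,0,0.3],[0,0,0]],[[0,0,0.45],[0,0,0]],[[0,0,0.6],[0,0,0]],[[0,0,0.75],[0,0,0]],[[0,0,0.85],[0,0,0]],[[0,0,0.95],[0,0,0]],[[0,0,1],[0,0,0]],[[0,0,1],[0,0,0]],[[0,0,1],[0,0,0]]]' >/dev/null
python3 -c "
from h import *
rel(-130,2,14)"
```

```text
t 8.15 fix mm [-149.5    2.6   23.5] F [ 0.5 -0.5 -0.3] shares [-0.244 -0.007  0.119] turn [ 0.     0.    -0.001] grip -0.005218405341060204
```

```bash
python3 -m inch '[[[-0.1,0,0.06],[0,0,0]],[[-0.2,0,0.12],[0,0,0]],[[-0.3,0,0.12],[0,0,0]],[[-0.36,0,0.12],[0,0,0]],[[-0.42,0,0.12],[0,0,0]],[[-0.48,0,0.12],[0,0,0]],[[-0.54,0,0.12],[0,0,0]],[[-0.6,0,0.12],[0,0,0]],[[-0.66,0,0.12],[0,0,0]],[[-0.72,0,0.12],[0,0,0]]]' | grep -E "ft|pos"
python3 -m inch '[[[-0.06,0,0],[0,0,0]],[[-0.12,0,0],[0,0,0]],[[-0.18,0,0],[0,0,0]],[[-0.24,0,0],[0,0,0]],[[-0.29,0,0],[0,0,0]],[[-0.34,0,0],[0,0,0]],[[-0.38,0,0],[0,0,0]],[[-0.42,0,0],[0,0,0]],[[-0.44,0,0],[0,0,0]],[[-0.44,0,0],[0,0,0]]]' | grep -E "ft|pos"
python3 -c "
from h import *
rel(-52,2,14)"
```

```text
position: [0.5003, 0.0455, 0.0137]
ft_force: [-0.7, 0.0, 0.4]
position: [0.5345, 0.0377, 0.0137]
ft_force: [-0.9, 0.2, -0.7]
t 10.15 fix mm [-56.6   2.4  13.7] F [-0.9  0.2 -0.7] shares [-0.058 -0.005 -0.004] turn [ 0.     0.    -0.001] grip -0.0005596225137301811
```

Now I creep forward until it touches the stop.

```bash
python3 -m inch '[[[-0.01,0,0],[0,0,0]],[[-0.02,0,0],[0,0,0]],[[-0.03,0,0],[0,0,0]],[[-0.035,0,0],[0,0,0]],[[-0.04,0,0],[0,0,0]],[[-0.045,0,0],[0,0,0]],[[-0.05,0,0],[0,0,0]],[[-0.055,0,0],[0,0,0]],[[-0.06,0,0],[0,0,0]],[[-0.06,0,0],[0,0,0]]]' | grep -E "ft|pos"
python3 -c "
from h import *
rel(-52,2,14)
im=manip.camera('top')[:,:,::-1]; cv2.imwrite('pics/t2.png',cv2.resize(im[165:265,175:275],(600,600),interpolation=2))"
```

```text
position: [0.538, 0.0371, 0.0135]
ft_force: [-6.7, 2.0, 4.5]
t 11.15 fix mm [-53.2   2.5  13.5] F [-6.7  2.   4.5] shares [-0.014 -0.006 -0.006] turn [-0.    -0.003 -0.   ] grip 0.0007537872192280874
```

View pics/t2.png

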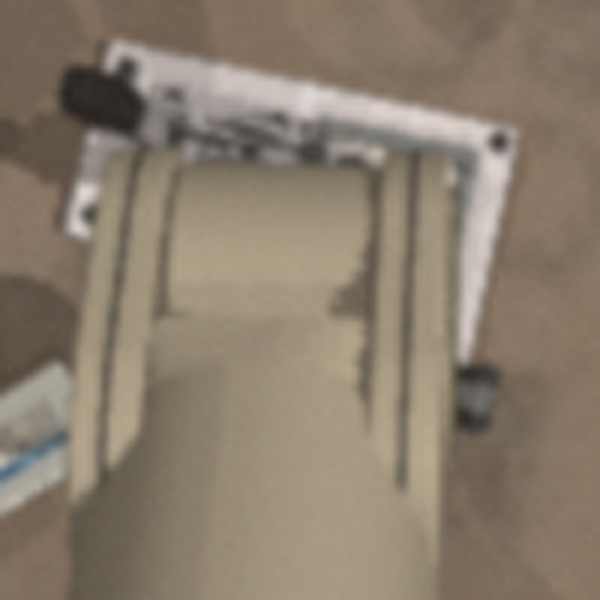

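The arm hides the box, but the force rose at x = -53 mm, within about 1 mm of the expected home position. I'll push a little harder to be sure it is seated.

```bash
python3 -m inch '[[[-0.01,0,0],[0,0,0]],[[-0.02,0,0],[0,0,0]],[[-0.03,0,0],[0,0,0]],[[-0.04,0,0],[0,0,0]],[[-0.05,0,0],[0,0,0]],[[-0.05,0,0],[0,0,0]],[[-0.05,0,0],[0,0,0]],[[-0.05,0,0],[0,0,0]],[[-0.05,0,0],[0,0,0]],[[-0.05,0,0],[0,0,0]]]' | grep -E "ft|pos"
python3 -c "
from h import *
rel(-52,2,14)"
```

```text
position: [0.5382, 0.0371, 0.0126]
ft_force: [-21.2, 4.9, 13.8]
t 12.2 fix mm [-53.    2.6  12.6] F [-21.2   4.9  13.8] shares [-0.012 -0.008 -0.017] turn [-0.001 -0.013  0.001] grip -0.0030353113399664636
```

```bash
python3 -m inch '[[[0.1,0,0],[0,0,0]],[[0.2,0,0],[0,0,0]],[[0.3,0,0],[0,0,0]],[[0.4,0,-0.1],[0,0,0]],[[0.5,0,-0.25],[0,0,0]],[[0.6,0,-0.4],[0,0,0]],[[0.6,0,-0.55],[0,0,0]],[[0.6,0,-0.7],[0,0,0]],[[0.6,0,-0.85],[0,0,0]],[[0.6,0,-1],[0,0,0]]]' >/dev/null
python3 -m inch '[[[0,0,-0.1],[0,0,0]],[[0,0,-0.2],[0,0,0]],[[0,0,-0.35],[0,0,0]],[[0,0,-0.5],[0,0,0]],[[0,0,-0.65],[0,0,0]],[[0,0,-0.8],[0,0,0]],[[0,0,-0.9],[0,0,0]],[[0,0,-1],[0,0,0]],[[0,0,-1],[0,0,0]],[[0,0,-1],[0,0,0]]]' >/dev/null
python3 -c "
from h import *
rel(24,62,110)
im=manip.camera('wrist')[:,:,::-1]; cv2.imwrite('pics/w3.png',im)
c,s=np.cos(TH),np.sin(TH)
q=fx(-116,46,8);print(q)"
```

```text
t 14.2 fix mm [-96.2   2.5 173.5] F [-0.4 -0.2 -0.2] shares [-1.503  0.745  0.794] turn [ 0. -0. -0.] grip -0.0009706549336340636
[0.48613446 0.09320592 0.008     ]
```

View pics/w3.png

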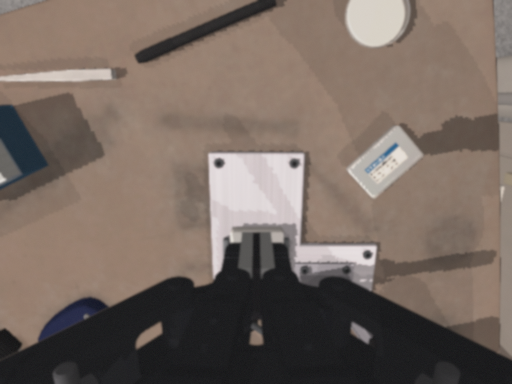

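The wrist view shows the plate's rear edge at row 152 and the box's rear top edge at row 228, columns 232 to 284. The clamp leg's edge is at row 243.

```bash
python3 -c "
from h import *
c,s=np.cos(TH),np.sin(TH)
for u,v,z in((209,152,.008),(304,152,.008),(232,228,.024),(284,228,.024),(378,243,.008)):
    q=onz('wrist',u,v,z)[:2]-FO;print(u,v,(np.array([c*q[0]+s*q[1],-s*q[0]+c*q[1]])*1000).round(1))"
```

```text
209 152 [-117.1  -41.9]
304 152 [-117.2   48. ]
232 228 [-46.5 -20.4]
284 228 [-46.5  29.4]
378 243 [-23.2 128.4]
```

```bash
python3 -c "
from h import *
im=manip.camera('scene')[:,:,::-1]; cv2.imwrite('pics/s4.png',cv2.resize(im[120:245,180:300],(576,600),interpolation=2))"
```

```text
(no output)
```

View pics/s4.png

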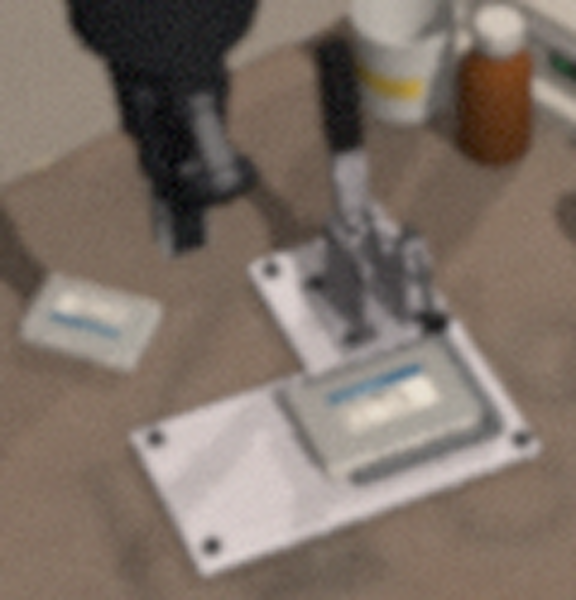

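The box is home: its front end is against the stop in the crop at about (490,425), and no gap shows. Next, the lever.

```bash
python3 -m inch '[[[-0.1,0.08,0],[0,0,0]],[[-0.2,0.16,0],[0,0,0]],[[-0.3,0.24,0],[0,0,0]],[[-0.4,0.32,0],[0,0,0]],[[-0.5,0.4,0],[0,0,0]],[[-0.6,0.48,0],[0,0,0]],[[-0.7,0.56,0],[0,0,0]],[[-0.8,0.64,0],[0,0,0]],[[-0.9,0.7,0],[0,0,0]],[[-1,0.75,0],[0,0,0]]]' >/dev/null
python3 -m inch '[[[-0.1,0,0],[0,0,0]],[[-0.2,0,0],[0,0,0]],[[-0.3,0,0],[0,0,0]],[[-0.4,0,0.06],[0,0,0]],[[-0.5,0,0.14],[0,0,0]],[[-0.5,0,0.24],[0,0,0]],[[-0.5,0,0.36],[0,0,0]],[[-0.5,0,0.48],[0,0,0]],[[-0.5,0,0.58],[0,0,0]],[[-0.5,0,0.58],[0,0,0]]]'|grep ft
python3 -c "
from h import *
rel(24,104,123)
c,s=np.cos(TH),np.sin(TH)"
```

```text
ft_force: [-0.3, 0.4, 0.1]
t 16.3 fix mm [ 23.   62.3 125.8] F [-0.3  0.4  0.1] shares [-0.013  0.521  0.034] turn [-0.001 -0.003 -0.   ] grip -0.005075141008328354
```

```bash
python3 -m inch '[[[-0.01,0.1,0],[0,0,0]],[[-0.01,0.2,0],[0,0,0]],[[-0.01,0.28,0.01],[0,0,0]],[[-0.01,0.36,0.02],[0,0,0]],[[-0.01,0.44,0.04],[0,0,0]],[[-0.01,0.52,0.06],[0,0,0]],[[-0.01,0.59,0.1],[0,0,0]],[[-0.01,0.65,0.13],[0,0,0]],[[-0.01,0.71,0.17],[0,0,0]],[[-0.01,0.77,0.21],[0,0,0]]]'|grep ft
python3 -c "
from h import *
rel(24,145,77)
im=manip.camera('scene')[:,:,::-1]; cv2.imwrite('pics/s5.png',cv2.resize(im[100:245,170:310],(579,600),interpolation=2))"
```

```text
ft_force: [0.1, -0.3, 0.6]
t 17.3 fix mm [ 24.7 124.3 110.2] F [ 0.1 -0.3  0.6] shares [0.009 0.258 0.415] turn [ 0.    -0.    -0.001] grip 0.0023214101942291357
```

View pics/s5.png

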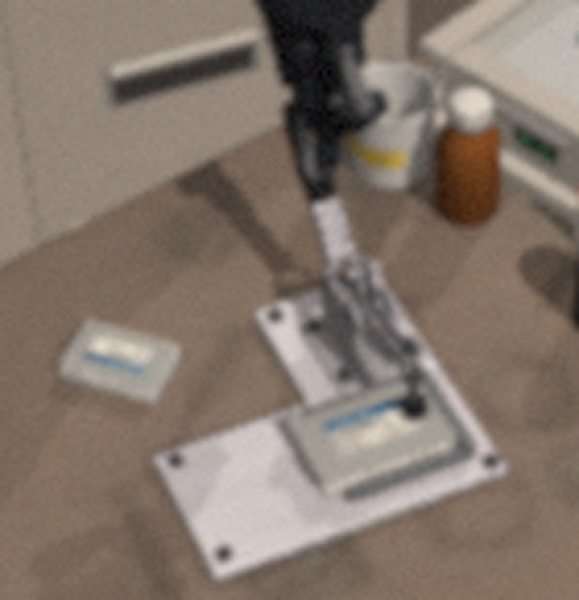

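The lever has followed the fingers, and the foot at crop (413,405) is almost on the box. I'll keep going past the dead point.

```bash
python3 -m inch '[[[0,0.04,0.05],[0,0,0]],[[0,0.08,0.1],[0,0,0]],[[0,0.12,0.15],[0,0,0]],[[0,0.16,0.2],[0,0,0]],[[0,0.19,0.25],[0,0,0]],[[0,0.22,0.3],[0,0,0]],[[0,0.24,0.35],[0,0,0]],[[0,0.26,0.4],[0,0,0]],[[0,0.27,0.45],[0,0,0]],[[0,0.27,0.47],[0,0,0]]]'
python3 -c "
from h import *
rel(24,145,74)"
```

```text
clock: 18.35
position: [0.6448, 0.1598, 0.0721]
ee_rot: [0.11, 0.994, -0.0, -0.0]
ft_force: [-2.5, 0.7, 4.9]
grip_width: -0.002
grasp_force: 2.6
t 18.35 fix mm [ 24.4 145.6  72.1] F [-2.5  0.7  4.9] shares [ 0.005 -0.007 -0.024] turn [-0.    -0.001 -0.   ] grip -0.00237322509813721
```

```bash
python3 -m inch '[[[0,0,0.02],[0,0,0]],[[0,0,0.04],[0,0,0]],[[0,0,0.05],[0,0,0]],[[0,0,0.05],[0,0,0]],[[0,0,0.05],[0,0,0]],[[0,0,0.05],[0,0,0]],[[0,0,0.05],[0,0,0]],[[0,0,0.05],[0,0,0]],[[0,0,0.05],[0,0,0]],[[0,0,0.05],[0,0,0]]]'|grep -E "pos|ft"
python3 -m inch '[[[0,0,-0.1],[0,0,0]],[[0,0,-0.2],[0,0,0]],[[0,0,-0.3],[0,0,0]],[[0,0,-0.4],[0,0,0]],[[0,0,-0.5],[0,0,0]],[[0,0,-0.6],[0,0,0]],[[0,0,-0.7],[0,0,0]],[[0,0,-0.8],[0,0,0]],[[0,0,-0.9],[0,0,0]],[[0,0,-1],[0,0,0]]]'|grep -E "pos|ft"
python3 -m inch '[[[0.1,0,-0.1],[0,0,0]],[[0.2,0,-0.2],[0,0,0]],[[0.3,0,-0.3],[0,0,0]],[[0.4,0,-0.4],[0,0,0]],[[0.5,0,-0.5],[0,0,0]],[[0.6,0,-0.6],[0,0,0]],[[0.7,0,-0.7],[0,0,0]],[[0.8,0,-0.8],[0,0,0]],[[0.9,0,-0.9],[0,0,0]],[[0.9,0,-0.9],[0,0,0]]]'|grep -E "pos|ft"
python3 -c "
from h import *
im=manip.camera('scene')[:,:,::-1]; cv2.imwrite('pics/s6.png',cv2.resize(im[100:245,170:310],(579,600),interpolation=2))"
```

```text
position: [0.6452, 0.16, 0.0715]
ft_force: [-11.7, -0.9, 22.0]
position: [0.6452, 0.1597, 0.1496]
ft_force: [-0.4, 1.1, -0.1]
position: [0.5747, 0.1761, 0.2224]
ft_force: [-0.5, 0.5, 1.0]
```

View pics/s6.png

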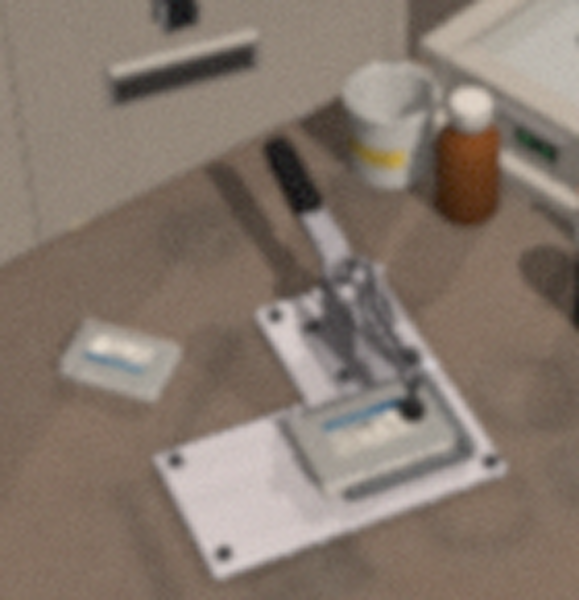

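The lever is down, with its grip at crop (293,175), and the foot is on the box at (412,410). Before handing in I'll check the lever's angle by casting a ray onto its swing plane.

```bash
python3 -c "
from h import *
k=600/145
n=fx(25,0,0)-fx(24,0,0);n/=np.linalg.norm(n);c,s=np.cos(TH),np.sin(TH)
for u,v in((293,175),(340,245),(310,205),(276,148)):
    o,d=ray('scene',u/k+170,v/k+100);P=o+d*(n@(fx(24,0,0)-o))/(n@d);q=P[:2]-FO
    y,z=(-s*q[0]+c*q[1])*1000,P[2]*1000;print(y.round(1),z.round(1),'v',1.35-np.arctan2(z-52,y-87))"
```

```text
163.6 70.6 v 1.1111254680500036
96.6 71.6 v 0.23478283944842993
139.0 67.0 v 1.0685818780820884
188.9 71.8 v 1.1584544695848935
```

```bash
python3 -c "
from workcell import manip
print(manip.hand_in())"
```

```text
the job is handed in; nothing more can be done
None
```

I handed the job in: the box is home against the end stop and the lever is past its dead point (about 1.1 rad, by camera) with the foot on the box. The bystanders were left alone and the arm is clear; the foot's force was not measured, and the hand-in returned no verdict.

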